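# Swing out the drying rack's arm and lay the lacquered slat across it

## Robot

A 6-joint arm with a two-finger parallel gripper is mounted at the origin on the work surface. World frame = base frame: x ahead of the robot, y to its left, z up, the work surface at z = 0. Lengths are in m, angles in rad, forces in N, time in s.
With the tool pointing down it reaches from about 0.25 to 0.775 m from the base axis. Payload 4 kg.
Tool frame: the origin (TCP) lies between the finger pads; the fingertips stand 11 mm ahead of it and the grasp point (between the pads) lies 8 mm behind it (robot.tip_extent is the z of the fingertips in the tool frame, in m); z points along the fingers, y is the line along which they close (so a half turn about z gives the same grasp; the last joint's range is limited). The gripper opens to 94 mm and grips with 3 to 60 N. Pads are 16 mm wide; open, the fingers measure 119 mm over their backs; the gripper's body (75 mm by 177 mm) begins 78 mm behind the grasp point.
Start: joints at [-1.331, 0.087, 1.371, -0, 1.684, -0.103], TCP at [0.185, -0.518, 0.217] pointing down, gripper open.
Joint ranges: [-3.1, 3.1], [-0.76, 2.03], [0.27, 2.55], [-1.08, 4.22], [0.17, 2.65], [-2.57, 2.57]. Speed limits (rad/s): [2.79, 2.79, 3.14, 3.14, 3.14, 3.14].

## Interface

Orientations are given as [roll, pitch, yaw] about the fixed x, y, z axes, in that order (R = Rz(yaw) Ry(pitch) Rx(roll)).
In Python, from bench import robot, imaging gives the robot as it stands.
- The arm moves only by the shell command python3 -m pendant 'ROWS'. ROWS is JSON, a list of rows, each a list of 7 numbers: the shift along the world's x, y, z in cm, then the turn, a rotation vector about the world's x, y, z in degrees, then the opening, from 0 (shut) to 1 (fully open). In form: [[dx, dy, dz, ax, ay, az, jaw], ...]. A call has 1 to 8 rows; each row shifts and turns the commanded pose from where the row before left it; what a row does not reach is not made up. A row lasts 1/10 s, in which the tool goes at most 50 mm and 8.59 degrees, less where a joint would pass 70% of its speed; a pose out of reach is approached as far as the arm can. A call is refused whole if a number of a shift passes 5 or a number of a turn 8.59, either way. A call with a gripper value outside its range is refused whole. The fingers move at their own pace and stop on an object; the grip force is fixed at half the most. Time passes only in rows, so rows that do not move let the fingers close. It gives the time, the measured TCP pose, the force, the opening and the grip force at its end, in the units of the state.
- robot.get_obs(): the state, without advancing time (a new reading comes with each control period).
- imaging.snapshot(name): name is "scene" or "top" or "wrist"; returns the picture (420x560x3 uint8, red, green, blue); there is no depth.
- imaging.camera_params(name): a dict with "camera_matrix" (3x3 intrinsics, pixels), "R" (3x3) and "t" (3): a world point X has camera coordinates R X + t. Camera axes: x right, y down, z forward; pixel columns grow to the right and rows downward; lengths in m; the calibration is good to about 2 mm. A picture is of the moment at which its call begins: read the wrist's pose just before it. camera_params takes no time and is no camera call; for the wrist camera it gives the pose at the moment of the call.
- robot.close_job(): hands the job in; it is judged then, once.
The state is a dict: "time": time; "joint_positions": joint angles; "qvel": joint speeds; "joint_torque": joint torques, N m; "tool_pos": TCP position; "ee_rot": TCP orientation; "wrist_force": force on the tool from outside, world axes, zero at the start; "wrist_torque": the same for the moment, N m; "width": finger opening in m; "finger_force": force on a finger pad.
Only numpy, scipy, OpenCV 4.12 (cv2) and the standard library are available. Lean on these libraries where they do the work, as an engineer would, in place of code of your own. Each camera call takes 0.05 s, during which the arm holds its last target. There are 200 camera calls.

## Task

Swing the drying rack's folded arm out by its orange post until it clicks home at its end stop, parallel to the fixed arm. Then take the red lacquered slat from the table and lay it level across both arms, square to them and centred between them, behind their end posts: lower it right onto the arms before letting go, do not drop it. Leave the arm fully out and everything else on the table where it is.

Things in the scene. Friction and masses are not known exactly. Their poses are not given: they have to be found in the camera images.
- rack: Drying rack, fixed to the table, open at front and back: a wooden base board 275 x 330 x 12 mm (x -155 to +120 mm) carrying two arms in front and a wire shelf over its rear. Origin: on the table, below the hinge line of the arms. x points to the rack's rear (away from the robot), y to its left, z up. All rack points have these axes. Under the arms are only the board and slim stalks.
- shelf_edge (a point): Middle of the front edge of the white wire shelf, at its underside, 275 mm above the table, rack x = -5 mm. The shelf reaches 120 mm back from here and 163 mm to either side; bowls on it rise to 341 mm. It stands on four 12 mm posts at rack x = +10 and +100 mm, y = +/-152 mm.
- fixed_post (a point): Foot of the dark upright 18 mm end post of the FIXED arm, at the arm's top (65 mm above the table); rack x = -130, y = -85 mm. The post rises 60 mm. The arm is a level dark wooden bar 16 mm wide along rack x, from x = -157 to -12 mm.
- swing_arm (a joint): SWINGING arm: level dark bar 16 mm wide, 145 mm long, top 65 mm above the table. 0: folded below the shelf, pointing to rack -y and 0.25 rad rearwards. Grows as the free end swings out; 1.821 (end stop): straight to the front. An over-centre spring resists (up to 4 N at the post), then past 1.6 rad snaps it home and holds it (3 N). Let go earlier it springs back.
- grip (a point): On the axis of the orange upright post (18 mm thick, 60 mm tall) near the free end of the swinging arm, 130 mm from the hinge, 43 mm above the arm's top, 108 mm above the table. While folded it stands 22 to 37 mm behind the shelf's front edge, under it: not reachable straight down, but from the front with the tool tilted about 38 deg. Rack position (-130 sin(q-0.25), 70 - 130 cos(q-0.25)) mm.
- hinge (a point): On the swinging arm's vertical hinge axis at the height of the arms' tops (65 mm above the table); rack x = 0, y = +70 mm.
- rest (a point): Where the middle of the slat's underside should lie: midway between the arms (when the swinging arm is out), at the height of their tops (65 mm above the table), 90 mm in front of the hinge, 85 mm in front of the shelf's front edge, 40 mm behind the posts' axes. The slat's length is to lie along y.
- slat: Dark-red lacquered wooden slat, 200 x 34 x 16 mm, about 110 g, loose, lying flat on the table to the right of the rack. Origin: centre of its underside; x along its length, y across its width, z up.
- dropper: Bystander, loose: amber dropper bottle, 40 mm across, 95 mm tall. Origin: centre of its underside.
- tin: Bystander, loose: black-and-white chequered tin, 170 x 60 x 34 mm. Origin: centre of its underside. Long axis x.
- tape: Bystander, loose: turquoise roll of tape lying flat, 70 mm across, 24 mm tall. Origin: centre of its underside.
- mug: Bystander, loose: white mug, 80 mm across, 90 mm tall. Origin: centre of its underside.
- jar: Bystander, loose: glass jar with white lid, 70 mm across, 90 mm tall. Origin: centre of its underside.
- brush: Bystander, loose: brush lying on the table, about 200 mm long, along its x axis.
- block: Bystander, loose: dark wooden block, 120 x 50 x 35 mm. Origin: centre of its underside. Long axis x.

How it is judged:
On the way, in this order (a step that is already met when the one before it is completed fails the run):
1. the swinging arm is seated in its end detent (joint above 1.75 rad of 1.821) (value of joint swing_arm above 1.75 rad), for 0.3 s.
2. with the arm still out, the slat, still held by the fingers, has been lowered across both arms to less than 12 mm above resting on them (value of joint swing_arm above 1.75 rad and x of slat in the frame of rest between -0.03 and 0.05 m and y of slat in the frame of rest between -0.022 and 0.022 m and z of slat in the frame of rest between -0.005 and 0.012 m and angle between the x axis of slat and the y axis of rest, either way round below 0.2 rad and contact force between the fingers and slat above 0.5 N), for 0.05 s.
At the end, for the whole second after the job is handed in: Arm above 1.75 rad. Slat released, at rest and level (0.06 rad) on both arms, underside within 6 mm of their tops, within 12 deg of square, its middle within 22 mm of midway between the arms and at most 30 mm in front of or 50 mm behind the rest point (value of joint swing_arm above 1.75 rad and x of slat in the frame of rest between -0.03 and 0.05 m and y of slat in the frame of rest between -0.022 and 0.022 m and z of slat in the frame of rest between -0.005 and 0.006 m and angle between the x axis of slat and the y axis of rest, either way round below 0.2 rad and angle between slat's own z axis and vertical below 0.06 rad and linear speed of slat below 0.02 m/s and angular speed of slat below 0.1 rad/s); the robot touches nothing.
It fails at once if a bystander (dropper bottle, tin, tape, mug, jar, brush or block) is pushed more than 40 mm from its place (distance of any of dropper, tin, tape, mug, jar, brush, block from where it was at the start of the episode above 0.04 m).
It also fails if it takes over 64 s, if anything falls off the work surface, if the arm or the gripper's body presses on something with over 40 N, if the wrist force passes 120 N, or if a joint passes its speed limit or range.

## Working session

There is one attempt and no reset: what is moved stays moved. The work goes in short steps, Python scripts to look and compute and a shell command to move; the robot and the scene stay as the last step left them, time stands still between calls to the robot, and variables do not carry over. Pictures are saved under pics/ and viewed, at most 11 in all, crops included, and the job is handed in when it is done.

```bash
mkdir -p pics
python3 - <<'E'
from bench import robot, imaging
import cv2, numpy as np
for n in ("scene","top"):
    im=imaging.snapshot(n); cv2.imwrite(f"pics/{n}0.png",im[...,::-1])
    p=imaging.camera_params(n); print(n,{k:np.round(v,4).tolist() for k,v in p.items()})
print(robot.get_obs())
E
```

```text
scene {'camera_matrix': [[460.3983, 0.0, 285.123], [0.0, 460.3983, 197.5791], [0.0, 0.0, 1.0]], 'R': [[0.8792, 0.4764, 0.0095], [0.2798, -0.4999, -0.8196], [-0.3857, 0.7232, -0.5728]], 't': [-0.4107, 0.0046, 1.5938]}
top {'camera_matrix': [[494.5772, 0.0, 272.6288], [0.0, 494.5772, 218.4212], [0.0, 0.0, 1.0]], 'R': [[-0.0052, -1.0, 0.0012], [-0.9984, 0.0052, -0.0567], [0.0567, -0.0015, -0.9984]], 't': [-0.0174, 0.4507, 1.703]}
{'time': 0.1, 'joint_positions': array([-1.33108786e+00,  8.78975775e-02,  1.37208378e+00, -5.83558125e-06,
        1.68360831e+00, -1.03086793e-01]), 'qvel': array([ 0.00031248, -0.0004654 , -0.00396588,  0.00145496,  0.00195221,
       -0.00020815]), 'joint_torque': array([ 1.29466473e-03, -3.41250944e+01, -3.03301942e+01,  7.19587575e-02,
        3.04388884e-02, -9.95665596e-05]), 'tool_pos': array([ 0.184755  , -0.51754108,  0.21542201]), 'ee_rot': array([-3.13960565e+00, -1.99732084e-04,  3.42794407e-01]), 'wrist_force': array([ 0.22895458,  0.06221371, -0.4299    ]), 'wrist_torque': array([ 0.05396652, -0.0425626 ,  0.04385359]), 'finger_force': 0.0, 'width': 0.09406377365949324}
```

View pics/scene0.png

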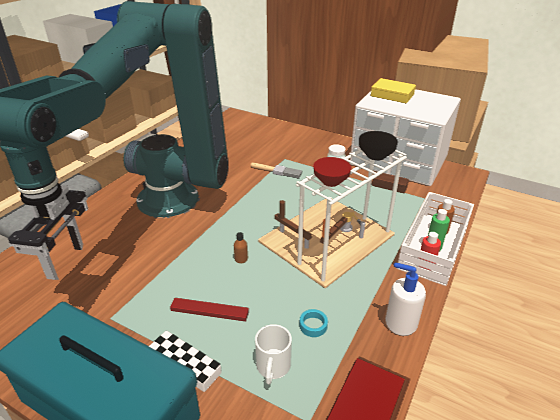

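View pics/top0.png

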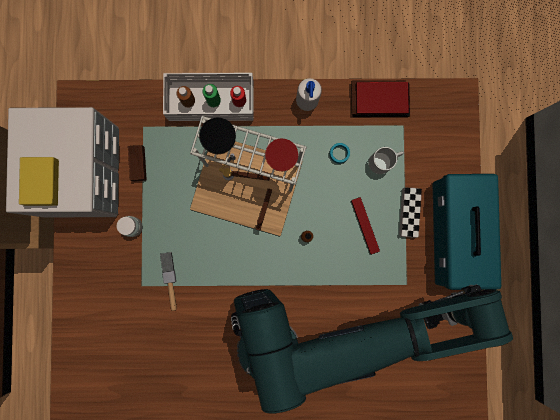

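The top view shows the rack at about (247,180) and the slat from (354,199) to (376,252). The dropper is at (306,237), close to the rack's right-front corner. I'll zoom in on the rack.

Run:
```python
import cv2, numpy as np
a=cv2.imread("pics/top0.png")[110:245,185:325]; b=cv2.imread("pics/scene0.png")[140:290,225:415]
a=cv2.resize(a,None,fx=4,fy=4,interpolation=cv2.INTER_CUBIC); cv2.imwrite("pics/zt.png",a)
b=cv2.resize(b,None,fx=4,fy=4,interpolation=cv2.INTER_CUBIC); cv2.imwrite("pics/zs.png",b)
```

```text
(no output)
```

View pics/zt.png

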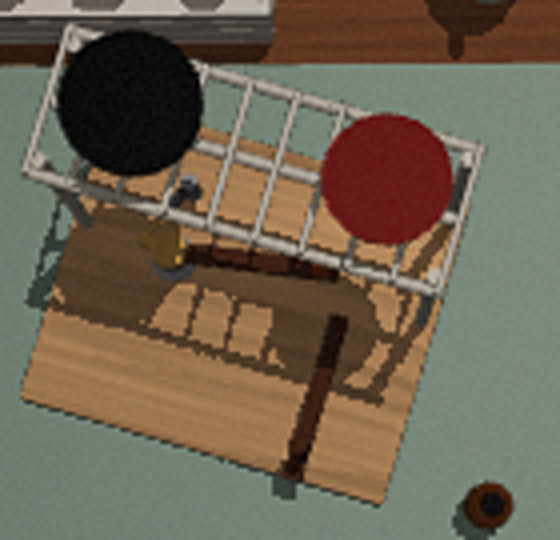

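View pics/zs.png

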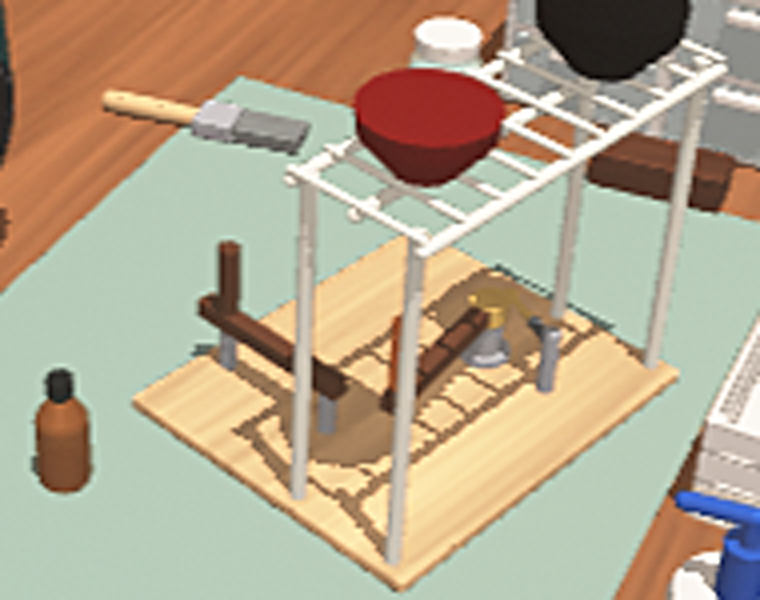

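The top zoom shows the board's front corners at (22,399) and (383,503), the shelf corners, and the fixed arm from (293,478) to (338,320). The scene zoom shows the board corners and the fixed post, with the orange post at about (398,340) behind a shelf leg. Next I fit the rack and slat poses.

```bash
cat > h.py <<'E'
import cv2, numpy as np
from scipy.optimize import least_squares
from bench import imaging
P={n:imaging.camera_params(n) for n in("scene","top")}
def proj(n,X):
    p=P[n]; c=np.asarray(X)@p["R"].T+p["t"]; u=c@p["camera_matrix"].T; return u[:,:2]/u[:,2:]
def back(n,uv,z):
    p=P[n]; C=-p["R"].T@p["t"]; d=np.c_[uv,np.ones(len(uv))]@np.linalg.inv(p["camera_matrix"]).T@p["R"]
    return C+d*((z-C[2])/d[:,2])[:,None]
def place(q,L):
    L=np.asarray(L,float); c,s=np.cos(q[2]),np.sin(q[2]); return np.c_[q[0]+c*L[:,0]-s*L[:,1],q[1]+s*L[:,0]+c*L[:,1],L[:,2]]
E
python3 - <<'E'
from h import *
T=np.array([[22,399],[383,503],[28,170],[440,290],[70,28],[480,150],[293,478],[338,320]])
LT=np.array([[-155,165,12],[-155,-165,12],[-5,163,280],[-5,-163,280],[115,163,280],[115,-163,280],[-157,-85,65],[-12,-85,65]])/1e3
S=np.array([[134,402],[400,588],[678,375],[230,243]]); LS=np.array([[-155,-165,12],[120,-165,12],[120,165,12],[-130,-85,125]])/1e3
uT=(T+.5)/4-.5+[185,110]; uS=(S+.5)/4-.5+[225,140]
f=lambda q:np.r_[proj("top",place(q,LT))-uT,proj("scene",place(q,LS))-uS].ravel()
r=least_squares(f,[.6,.05,-.2],loss="soft_l1"); q=r.x; print("rack",q,np.degrees(q[2]));print(np.round(f(q).reshape(-1,2),1).tolist())
G=lambda j:place(q,[[-.13*np.sin(j-.25),.07-.13*np.cos(j-.25),.108]])[0].round(4)
for j in (0,.3,.6,.9,1.2,1.5,1.7,1.821): print(j,G(j))
print("rest",place(q,[[-.09,-.0075,.065]]),"fixpost",place(q,[[-.13,-.085,.065]]),"shelf corners",place(q,[[-.005,.163,.275],[-.005,-.163,.275]]))
np.save("rack.npy",q)
for n in("top","scene"):
    im=cv2.imread(f"pics/{n}0.png"); h=cv2.cvtColor(im,cv2.COLOR_BGR2HSV)
    m=(((h[...,0]<6)|(h[...,0]>172))&(h[...,1]>150)&(h[...,2]>50)).astype(np.uint8)
    k,l,s,c=cv2.connectedComponentsWithStats(m)
    for i in range(1,k):
        if s[i,4]>150: print(n,i,s[i],c[i])
    tgt=(365,225) if n=="top" else (210,310)
    i=min(range(1,k),key=lambda i:np.hypot(*(c[i]-tgt))+(s[i,4]<150)*1e3); v,u=np.nonzero(l==i)
    for z in (.016,.010):
        W=back(n,np.c_[u,v].astype(float),z)[:,:2]; print(n,z,W.mean(0),cv2.minAreaRect((W*1000).astype(np.float32)))
W=back("top",np.array([[306.5,237]]),.09);print("dropper",W)
E
```

```text
rack [ 0.58774389  0.06771543 -0.29185539] -16.72208208851422
[[-1.0, -0.9], [-0.2, -0.0], [-2.3, 0.9], [0.8, 2.0], [-0.9, -2.1], [2.2, -1.8], [-0.4, -0.3], [0.6, -2.0], [-1.9, -0.8], [-0.3, -0.0], [0.0, -0.8], [-1.2, 1.6]]
0 [0.6024 0.0049 0.108 ]
0.3 [0.5643 0.0123 0.108 ]
0.6 [0.5301 0.0306 0.108 ]
0.9 [0.5028 0.0583 0.108 ]
1.2 [0.4849 0.0928 0.108 ]
1.5 [0.4779 0.131  0.108 ]
1.7 [0.4798 0.1569 0.108 ]
1.821 [0.4834 0.1722 0.108 ]
rest [[0.49939186 0.08642826 0.065     ]] fixpost [[0.43878435 0.02371479 0.065     ]] shelf corners [[ 0.62985526  0.22526108  0.275     ]
 [ 0.5360554  -0.08695292  0.275     ]]
top 1 [ 357   82   52   31 1593] [382.19585687  97.07156309]
top 6 [265 139  33  32 825] [281.36848485 154.39393939]
top 7 [352 198  27  56 528] [365.21022727 225.39583333]
top 0.016 [ 0.42468906 -0.33994861] ((424.885009765625, -339.9871826171875), (197.59262084960938, 31.954423904418945), 18.830114364624023)
top 0.01 [ 0.42493952 -0.34108141] ((425.13616943359375, -341.12017822265625), (198.2859649658203, 32.066551208496094), 18.830110549926758)
scene 1 [313 157  38  30 826] [331.47941889 170.07263923]
scene 2 [421 236  20  19 216] [430.3287037 246.25     ]
scene 10 [ 171  298   77   23 1020] [209.3372549  309.04607843]
scene 11 [ 327  358   78   62 3133] [367.05075008 393.67507182]
scene 0.016 [ 0.43253175 -0.34160401] ((431.00543212890625, -341.73468017578125), (199.6645965576172, 42.90729522705078), 18.797630310058594)
scene 0.01 [ 0.42893687 -0.33753779] ((427.400390625, -337.6692199707031), (200.9888153076172, 43.19186782836914), 18.797622680664062)
dropper [[ 0.38412247 -0.13125331  0.09      ]]
```

```bash
python3 -m pendant '[[0.5,4,1.6,0,0,0,1],[1,4,1.6,0,0,0,1],[1.5,4,1.6,0,0,0,1],[1.5,3,1.6,0,0,8,1],[1.5,3,0,0,0,8.5,1],[1.5,3,0,0,0,8.5,1],[1.5,3,0,0,0,8.5,1],[1.5,3,0,0,0,8.5,1]]'
python3 -m pendant '[[1.5,3,0,0,0,8.5,0.7],[1.5,3,0,0,0,8.5,0.7],[1.5,3,0,0,0,8.5,0.7],[1.5,3,0,0,0,8.5,0.7],[1.5,3,0,0,0,8.5,0.7],[1.5,3,0,0,0,8.5,0.6],[1.5,3,0,0,0,8.5,0.6],[1.5,3,0,0,0,8.5,0.6]]'
python3 -m pendant '[[1,1.8,0,0,0,8.5,0.6],[1,1,0,0,0,8.5,0.6],[0,0,0,0,0,8.5,0.6],[0,0,0,0,0,8.5,0.6],[0,0,0,0,0,8.3,0.6],[0,0,0,0,0,0,0.6]]'
python3 -c "
from bench import robot
o=robot.get_obs();print(o['joint_positions'],o['tool_pos'],o['ee_rot'],o['width'])"
```

```text
time: 0.9
tool_pos: [0.2901, -0.2466, 0.2801]
ee_rot: [-3.141, -0.0, 1.082]
wrist_force: [0.7, 0.9, 1.0]
width: 0.0936
finger_force: 0.0
time: 1.7
tool_pos: [0.41, -0.0066, 0.2801]
ee_rot: [-3.141, -0.0, 2.269]
wrist_force: [0.2, -1.2, -0.3]
width: 0.0563
finger_force: 0.0
time: 2.3
tool_pos: [0.4297, 0.0201, 0.28]
ee_rot: [3.142, -0.001, 3.001]
wrist_force: [0.5, 0.0, -0.0]
width: 0.0565
finger_force: 0.0
[-8.53150750e-02 -1.84672756e-01  1.50633939e+00  6.55184562e-05
  1.82098576e+00 -1.51533444e+00] [0.429665   0.02008215 0.27997044] [ 3.14158800e+00 -1.06162879e-03  3.00083188e+00] 0.056549884765329766
```

```bash
python3 -m pendant '[[0.5,0,0,-1.06,-7.53,0,0.6],[0.5,0,0,-1.06,-7.53,0,0.6],[0.5,0,0,-1.06,-7.53,0,0.6],[0.5,0,0,-1.06,-7.53,0,0.6],[0.5,0,0,-1.06,-7.53,0,0.6],[1.5,0,-1,0,0,0,0.6],[1.5,0,-1.1,0,0,0,0.6],[0,0,0,0,0,0,0.6]]'
python3 - <<'E'
from bench import robot, imaging
import cv2
from h import *
p=imaging.camera_params("wrist"); P["wrist"]=p
im=imaging.snapshot("wrist"); cv2.imwrite("pics/w1.png",im[...,::-1])
o=robot.get_obs();print(o['joint_positions'],o['tool_pos'],o['ee_rot'])
q=np.load("rack.npy")
print("C",-p["R"].T@p["t"],"post top/foot pred",proj("wrist",place(q,[[.0322,-.056,.125],[.0322,-.056,.065],[-.13,-.085,.125],[-.13,-.085,.065]])).round(0))
E
```

```text
time: 3.1
tool_pos: [0.4841, 0.02, 0.2566]
ee_rot: [3.139, 0.659, 2.998]
wrist_force: [-0.2, -0.4, -0.2]
width: 0.0563
finger_force: 0.0
[-0.02710477 -0.54628105  1.93805396 -0.07798644  1.09380378 -1.44287337] [0.48420368 0.01997812 0.25792767] [3.1395607  0.66035704 2.99810233]
C [0.33039516 0.04141024 0.34911708] post top/foot pred [[285. 211.]
 [284. 168.]
 [279.  45.]
 [279.   5.]]
```

View pics/w1.png

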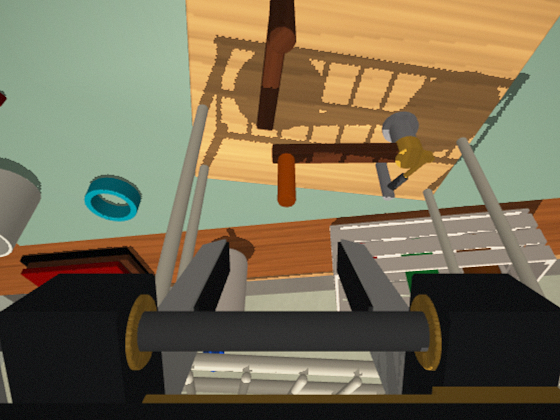

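The wrist view shows a round orange post with its cap centre at about (287,198). The fixed post's cap centre is at about (285,41), and the fixed arm's rear end is at (266,127). I'll check the rack pose against these.

Run:
```python
from bench import robot
from h import *
P["wrist"]=imaging.camera_params("wrist"); q=np.load("rack.npy")
uv=np.array([[287,198],[285,41]]); print("caps",back("wrist",uv,.125), "pred",place(q,[[.0322,-.056,.125],[-.13,-.085,.125]]))
uv=np.array([[266,127],[274,145]]); print("fixed arm rear end, swing arm end corner",back("wrist",uv,.065),place(q,[[-.012,-.085,.065]]))
L=np.array([[.0322,-.056,.125],[-.13,-.085,.125],[-.012,-.085,.065]]); U=np.array([[287,198],[285,41],[266,127]])
f=lambda d:(proj("wrist",place(q+np.r_[d,0],L))-U).ravel()
r=least_squares(f,[0,0]);print(r.x,f(r.x).round(1), P["wrist"]["camera_matrix"][0,0])
```

```text
caps [[0.58517177 0.0093908  0.125     ]
 [0.43770692 0.02786916 0.125     ]] pred [[0.60246934 0.00481868 0.125     ]
 [0.43878435 0.02371479 0.125     ]]
fixed arm rear end, swing arm end corner [[ 0.54658034 -0.00544047  0.065     ]
 [ 0.56998503 -0.00137458  0.065     ]] [[ 0.55179433 -0.01023731  0.065     ]]
[-0.00378366  0.00413767] [ 1.4  9.1 -0.6 -4.3 -0.4  1.3] 361.4523596146627
```

```bash
python3 -m pendant '[[1.75,-0.15,-2.6,0,0,0,0.6],[1.75,-0.15,-2.6,0,0,0,0.6],[1.75,-0.15,-2.6,0,0,0,0.6],[1.8,-0.2,-2.6,0,0,0,0.6],[1.8,-0.2,-2.6,0,0,0,0.6],[1.8,-0.2,-2.5,0,0,0,0.6],[0,0,0,0,0,0,0.6],[0,0,0,0,0,0,0.6]]'
python3 -m pendant '[[0,0,0,0,0,0,0],[0,0,0,0,0,0,0],[0,0,0,0,0,0,0],[0,0,0,0,0,0,0],[0,0,0,0,0,0,0]]'
```

```text
time: 3.95
tool_pos: [0.5913, 0.0093, 0.1045]
ee_rot: [3.14, 0.662, 2.999]
wrist_force: [1.2, -0.6, 0.3]
width: 0.0566
finger_force: 0.0
time: 4.45
tool_pos: [0.5914, 0.0092, 0.1052]
ee_rot: [-3.141, 0.665, 3.001]
wrist_force: [-2.3, -12.4, 2.5]
width: 0.0196
finger_force: 6.4
```

Run:
```python
from bench import robot
from h import *
q=np.array([.5845,.0715,-.2919]); np.save("rack.npy",q)
G=lambda j:place(q,[[-.13*np.sin(j-.25),.07-.13*np.cos(j-.25),.108]])[0]
t=robot.get_obs()['tool_pos']; print(robot.get_obs()['width'])
g=t-.008*np.array([.61,-.086,-.788]); print("grasp",g,[(j,G(j).round(4)) for j in(.06,.1,.14)])
J=np.linspace(.1,1.86,26); W=np.array([G(j) for j in J]); print(np.c_[J[1:],np.diff(W,axis=0)[:,:2]*100].round(2))
```

```text
0.019638377973605875
grasp [0.58649393 0.00991651 0.11147094] [(0.06, array([0.5914, 0.0092, 0.108 ])), (0.1, array([0.5863, 0.0098, 0.108 ])), (0.14, array([0.5811, 0.0107, 0.108 ]))]
[[ 0.17 -0.9   0.16]
 [ 0.24 -0.89  0.22]
 [ 0.31 -0.87  0.29]
 [ 0.38 -0.85  0.35]
 [ 0.45 -0.82  0.41]
 [ 0.52 -0.79  0.46]
 [ 0.59 -0.76  0.52]
 [ 0.66 -0.72  0.57]
 [ 0.73 -0.68  0.62]
 [ 0.8  -0.63  0.66]
 [ 0.87 -0.58  0.71]
 [ 0.94 -0.53  0.75]
 [ 1.02 -0.48  0.78]
 [ 1.09 -0.42  0.81]
 [ 1.16 -0.36  0.84]
 [ 1.23 -0.3   0.86]
 [ 1.3  -0.24  0.88]
 [ 1.37 -0.18  0.9 ]
 [ 1.44 -0.12  0.91]
 [ 1.51 -0.05  0.91]
 [ 1.58  0.01  0.91]
 [ 1.65  0.08  0.91]
 [ 1.72  0.14  0.9 ]
 [ 1.79  0.2   0.89]
 [ 1.86  0.27  0.88]]
```

```bash
python3 -m pendant '[[-0.9,0.16,0,0,0,0,0],[-0.89,0.22,0,0,0,0,0],[-0.87,0.29,0,0,0,0,0],[-0.85,0.35,0,0,0,0,0],[-0.82,0.41,0,0,0,0,0],[-0.79,0.46,0,0,0,0,0],[-0.76,0.52,0,0,0,0,0],[-0.72,0.57,0,0,0,0,0]]'
python3 -m pendant '[[-0.68,0.62,0,0,0,0,0],[-0.63,0.66,0,0,0,0,0],[-0.58,0.71,0,0,0,0,0],[-0.53,0.75,0,0,0,0,0],[-0.48,0.78,0,0,0,0,0],[-0.42,0.81,0,0,0,0,0]]'
```

```text
time: 5.25
tool_pos: [0.5246, 0.0348, 0.1051]
ee_rot: [-3.13, 0.663, 3.005]
wrist_force: [-6.0, -16.7, 5.8]
width: 0.0171
finger_force: 29.9
time: 5.85
tool_pos: [0.4891, 0.0753, 0.1046]
ee_rot: [-3.121, 0.658, 3.005]
wrist_force: [-26.5, -23.4, 19.9]
width: 0.017
finger_force: 30.1
```

```bash
python3 -m pendant '[[-0.4,-0.25,0,0,0,0,0],[0,0,0,0,0,0,0]]'
python3 - <<'E'
from bench import robot, imaging
import cv2,numpy as np
from h import *
P["wrist"]=imaging.camera_params("wrist")
a=imaging.snapshot("wrist");b=imaging.snapshot("scene")[140:290,225:415]
b=cv2.resize(b,(532,420)); cv2.imwrite("pics/c2.png",np.hstack([cv2.resize(a,(420,315)),cv2.resize(b,(380,300))[:315] if 0 else cv2.copyMakeBorder(cv2.resize(b,(380,300)),0,15,0,0,0)])[...,::-1])
print(proj("wrist",place(np.load("rack.npy"),[[0,.07,.065]])))
E
```

```text
time: 6.05
tool_pos: [0.4874, 0.078, 0.1049]
ee_rot: [-3.137, 0.664, 3.002]
wrist_force: [-6.6, -6.6, 5.7]
width: 0.0171
finger_force: 30.0
[[379.7442657 290.8912056]]
```

View pics/c2.png

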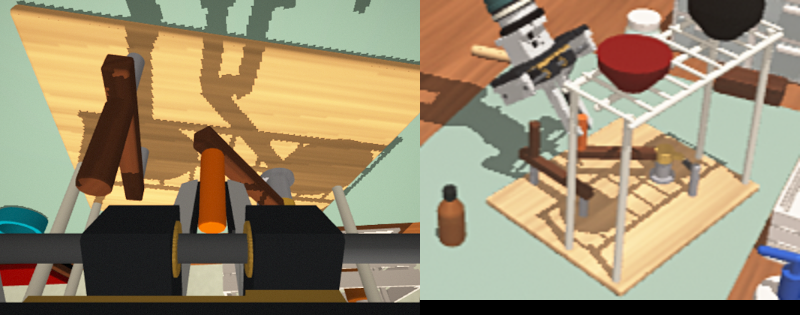

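Moving outward cut the force sharply, so the hinge is about 6 mm off my estimate. I carry on around the corrected arc.

```bash
python3 -m pendant '[[-0.45,0.92,0,0,0,0,0],[-0.37,0.95,0,0,0,0,0],[-0.28,0.97,0,0,0,0,0],[-0.2,0.99,0,0,0,0,0]]'
```

```text
time: 6.55
tool_pos: [0.4742, 0.1162, 0.1047]
ee_rot: [-3.136, 0.662, 3.001]
wrist_force: [-3.1, -4.8, 2.9]
width: 0.0173
finger_force: 30.0
```

```bash
python3 -m pendant '[[-0.12,1,0,0,0,0,0],[-0.03,1,0,0,0,0,0],[0.04,1,0,0,0,0,0],[0.12,1,0,0,0,0,0]]'; python3 -m pendant '[[0.2,0.98,0,0,0,0,0],[0.25,0.9,0,0,0,0,0],[0,0,0,0,0,0,0],[0,0,0,0,0,0,0]]'
```

```text
time: 6.95
tool_pos: [0.475, 0.1581, 0.1048]
ee_rot: [-3.141, 0.664, 3.0]
wrist_force: [-0.1, -2.0, 1.7]
width: 0.0174
finger_force: 30.0
time: 7.35
tool_pos: [0.4793, 0.1752, 0.1047]
ee_rot: [-3.136, 0.663, 3.002]
wrist_force: [-6.7, -6.2, 5.9]
width: 0.0176
finger_force: 30.0
```

```bash
python3 -m pendant '[[0.05,0.3,0,0,0,0,0],[0,0,0,0,0,0,0],[0,0,0,0,0,0,0.5],[0,0,0,0,0,0,0.5],[0,0,0,0,0,0,0.5],[0,0,0,0,0,0,0.5]]'
python3 -m pendant '[[-1.2,0.2,1.6,0,0,0,0.5],[-2.4,0.4,3.2,0,0,0,0.5],[-2.4,0.4,3.2,0,0,0,0.5],[-2.4,0.4,3.2,0,0,0,0.5],[-2.4,0.4,3.2,0,0,0,0.5],[0,0,3.2,0,0,0,0.5],[0,0,0,0,0,0,0.5]]'
python3 - <<'E'
from bench import robot, imaging
import cv2
from h import *
P["wrist"]=imaging.camera_params("wrist")
cv2.imwrite("pics/w3.png",imaging.snapshot("wrist")[...,::-1]);cv2.imwrite("pics/t3.png",imaging.snapshot("top")[...,::-1]);cv2.imwrite("pics/s3.png",imaging.snapshot("scene")[...,::-1])
import pickle;pickle.dump(P["wrist"],open("w3.pkl","wb"))
E
```

```text
time: 7.95
tool_pos: [0.4803, 0.1806, 0.1045]
ee_rot: [3.14, 0.664, 3.001]
wrist_force: [0.2, 0.3, -0.8]
width: 0.0451
finger_force: 0.0
time: 8.65
tool_pos: [0.3734, 0.2002, 0.2872]
ee_rot: [3.13, 0.672, 2.997]
wrist_force: [0.2, 1.1, -0.4]
width: 0.0468
finger_force: 0.0
```

View pics/w3.png

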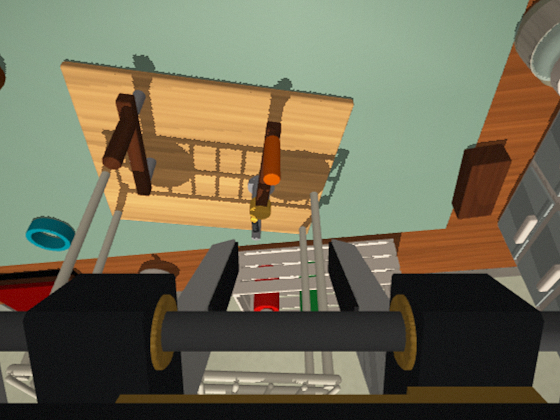

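The arm is out: the orange cap is at (272,178), the fixed post cap at (115,160), and the board's front corners are at (64,62) and (353,99). I refit the rack pose with these points.

Run:
```python
import pickle
from h import *
P["wrist"]=pickle.load(open("w3.pkl","rb"))
T=np.array([[22,399],[383,503],[293,478]]); LT=np.array([[-155,165,12],[-155,-165,12],[-157,-85,65]])/1e3
S=np.array([[134,402],[400,588],[678,375],[230,243]]); LS=np.array([[-155,-165,12],[120,-165,12],[120,165,12],[-130,-85,125]])/1e3
U=np.array([[64,62],[353,99],[115,160],[272,178],[126,98],[144,190]]);LU=np.array([[-155,-165,12],[-155,165,12],[-130,-85,125],[-130,70,125],[-157,-85,65],[-12,-85,65]])/1e3
uT=(T+.5)/4-.5+[185,110]; uS=(S+.5)/4-.5+[225,140]
f=lambda q:np.r_[proj("top",place(q,LT))-uT,proj("scene",place(q,LS))-uS,proj("wrist",place(q,LU))-U].ravel()
r=least_squares(f,[.58,.07,-.29],loss="soft_l1"); q=r.x; print(q,np.degrees(q[2]),f(q).reshape(-1,2).round(1).tolist())
np.save("rack.npy",q); print("post end",place(q,[[-.13,.07,.108],[0,.07,.065]]),"rest",place(q,[[-.09,-.0075,.065],[-.098,-.0075,.065]]))
def fit(d):pass
```

```text
[ 0.58301575  0.07341912 -0.29455384] -16.876691630183625 [[-2.8, 0.3], [-1.9, 1.4], [-2.2, 1.1], [-2.2, -2.4], [-1.2, -2.0], [-0.8, -2.2], [-1.6, 0.1], [-4.8, 0.4], [4.5, 3.3], [-2.0, 1.5], [2.4, 0.1], [-1.7, 2.0], [0.6, 4.8]]
post end [[0.47893653 0.17814503 0.108     ]
 [0.60333766 0.14040435 0.065     ]] rest [[0.49471455 0.0923703  0.065     ]
 [0.48705909 0.0946928  0.065     ]]
```

```bash
python3 -m pendant '[[0,-2,0,1.06,7.53,0,0.9],[0,-2,0,1.06,7.53,0,0.9],[0,-2,0,1.06,7.53,0,0.9],[0,-2,0,1.06,7.53,0,0.9],[0,-2,0,1.06,7.53,0,0.9],[0.2,-2.4,0,0,0,-8.5,0.9],[0.2,-2.4,0,0,0,-8.5,0.9],[0.2,-2.4,0,0,0,-8.5,0.9]]'
python3 -m pendant '[[0.3,-2.4,0,0,0,-8.5,0.9],[0.3,-2.4,0,0,0,-8.5,0.9],[0.3,-2.4,0,0,0,-8.5,0.9],[0.3,-2.4,0,0,0,-8.5,0.9],[0.3,-2.4,0,0,0,-8.5,0.9],[0.3,-2.4,0,0,0,-8.5,0.9],[0.3,-2.4,0,0,0,-8.5,0.9],[0.3,-2.4,0,0,0,-8.5,0.9]]'
python3 -m pendant '[[0.3,-2.4,0,0,0,-8.5,0.9],[0.3,-2.4,0,0,0,-8.5,0.9],[0.3,-2.4,0,0,0,-8.5,0.9],[0.3,-2.4,0,0,0,-8.5,0.9],[0.3,-2.4,0,0,0,-8.5,0.9],[0.3,-2.4,0,0,0,-8.5,0.9],[0.2,-2.4,0,0,0,-8.5,0.9],[0,0,0,0,0,0,0.9]]'
python3 -m pendant '[[0,0,0,0,0,0,0.9],[0,0,0,0,0,0,0.9]]'
python3 - <<'E'
from bench import robot, imaging
import cv2
from h import *
print(robot.get_obs()['tool_pos'],robot.get_obs()['ee_rot'],robot.get_obs()['joint_positions'])
P["wrist"]=imaging.camera_params("wrist"); im=imaging.snapshot("wrist")[...,::-1].copy(); cv2.imwrite("pics/w4.png",im)
h=cv2.cvtColor(im,cv2.COLOR_BGR2HSV); m=(((h[...,0]<6)|(h[...,0]>172))&(h[...,1]>130)&(h[...,2]>40)).astype(np.uint8)
k,l,s,c=cv2.connectedComponentsWithStats(m)
for i in range(1,k):
    if s[i,4]>400:
        v,u=np.nonzero(l==i); W=back("wrist",np.c_[u,v].astype(float),.016)[:,:2]; print(s[i],cv2.minAreaRect((W*1000).astype(np.float32)))
E
```

```text
time: 9.6
tool_pos: [0.378, 0.0247, 0.2776]
ee_rot: [-3.139, -0.005, 2.548]
wrist_force: [0.6, 0.7, 0.7]
width: 0.0842
finger_force: 0.0
time: 10.4
tool_pos: [0.4015, -0.1669, 0.2778]
ee_rot: [-3.137, -0.002, 1.361]
wrist_force: [0.5, 0.1, 0.7]
width: 0.0843
finger_force: 0.0
time: 11.2
tool_pos: [0.4212, -0.3359, 0.2765]
ee_rot: [-3.136, 0.003, 0.326]
wrist_force: [0.1, 0.5, -0.2]
width: 0.0845
finger_force: 0.0
time: 11.4
tool_pos: [0.422, -0.333, 0.2795]
ee_rot: [-3.14, 0.001, 0.332]
wrist_force: [-0.5, -0.3, -0.8]
width: 0.0847
finger_force: 0.0
[ 0.42196755 -0.33295228  0.27948664] [-3.13952024e+00  6.48870384e-04  3.32389779e-01] [-7.73744631e-01  5.73087803e-02  1.27885018e+00  3.58627198e-04
  1.80757713e+00  4.64746340e-01]
[ 275   96   29  164 4529] ((425.6484069824219, -338.2626647949219), (196.9613494873047, 32.73207473754883), 18.786924362182617)
```

View pics/w4.png

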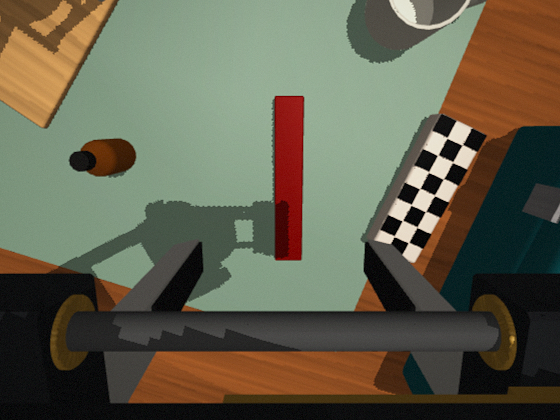

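The slat is at (275–303, 96–260) px, which fits to a centre of (0.4256,-0.338) with the yaw matched. There is nothing close to the fingers, so I descend.

```bash
python3 -m pendant '[[0.36,-0.52,-4.5,0,0,-0.3,0.75],[0,0,-4.5,0,0,0,0.75],[0,0,-4.5,0,0,0,0.75],[0,0,-4.5,0,0,0,0.75],[0,0,-3.5,0,0,0,0.75],[0,0,-2.5,0,0,0,0.75],[0,0,-1,0,0,0,0.75],[0,0,0,0,0,0,0.75]]'
python3 -m pendant '[[0,0,0,0,0,0,0.75],[0,0,0,0,0,0,0.75]]'
```

```text
time: 12.25
tool_pos: [0.4253, -0.3377, 0.0294]
ee_rot: [-3.139, 0.001, 0.327]
wrist_force: [-0.1, 0.1, 1.1]
width: 0.0707
finger_force: 0.0
time: 12.45
tool_pos: [0.4271, -0.3401, 0.0329]
ee_rot: [3.138, -0.002, 0.326]
wrist_force: [0.7, 0.1, 1.0]
width: 0.0706
finger_force: 0.0
```

```bash
python3 -m pendant '[[0,0,-1.3,0,0,0,0.75],[0,0,0,0,0,0,0.75]]';python3 -m pendant '[[0,0,0,0,0,0,0.75]]';python3 -m pendant '[[0,0,0,0,0,0,0.75]]'
```

```text
time: 12.65
tool_pos: [0.4252, -0.3384, 0.0164]
ee_rot: [-3.14, 0.001, 0.325]
wrist_force: [-1.0, -0.3, 0.4]
width: 0.0707
finger_force: 0.0
time: 12.75
tool_pos: [0.4255, -0.3388, 0.017]
ee_rot: [-3.141, 0.0, 0.325]
wrist_force: [-0.6, 0.1, 0.6]
width: 0.0708
finger_force: 0.0
time: 12.85
tool_pos: [0.4258, -0.3391, 0.0175]
ee_rot: [3.142, 0.0, 0.325]
wrist_force: [-0.7, 0.5, 0.1]
width: 0.0701
finger_force: 0.0
```

```bash
python3 -m pendant '[[0,0,-0.3,0,0,0,0.75],[0,0,0,0,0,0,0],[0,0,0,0,0,0,0],[0,0,0,0,0,0,0],[0,0,0,0,0,0,0],[0,0,0,0,0,0,0],[0,0,0,0,0,0,0]]';python3 -m pendant '[[0,0,2,0,0,0,0],[0,0,3,0,0,0,0],[0,0,4,0,0,0,0],[0,0,4,0,0,0,0],[0,0,4,0,0,0,0],[0,0,3,0,0,0,0],[0,0,0,0,0,0,0]]'
```

```text
time: 13.55
tool_pos: [0.4259, -0.339, 0.0146]
ee_rot: [3.141, -0.0, 0.325]
wrist_force: [-0.4, 0.4, 0.6]
width: 0.0339
finger_force: 30.0
time: 14.25
tool_pos: [0.4277, -0.3408, 0.2203]
ee_rot: [3.132, -0.005, 0.325]
wrist_force: [0.6, -0.6, -0.7]
width: 0.0334
finger_force: 30.0
```

```bash
python3 -m pendant '[[-0.5,4.2,0,0,0,7.8,0],[-0.5,4.2,0,0,0,7.8,0],[-0.5,4.2,0,0,0,7.8,0],[-0.5,4.2,0,0,0,7.8,0],[0,4.2,0,0,0,7.8,0],[0,4.2,0,0,0,7.8,0],[0.6,4.2,0,0,0,7.7,0],[1.6,4.2,0,0,0,0,0]]';python3 -m pendant '[[1.6,4.2,0,0,0,0,0],[1.5,4.1,0,0,0,0,0],[0,2,0,0,0,0,0],[0,0,0,0,0,0,0],[0,0,0,0,0,0,0],[0,0,0,0,0,0,0]]'
python3 - <<'E'
from bench import robot, imaging
import cv2, pickle
from h import *
print(robot.get_obs()['tool_pos'],robot.get_obs()['ee_rot'])
P["wrist"]=imaging.camera_params("wrist"); pickle.dump(P["wrist"],open("w5.pkl","wb")); im=imaging.snapshot("wrist")[...,::-1]; cv2.imwrite("pics/w5.png",im)
for n in("top","scene"): cv2.imwrite(f"pics/{n}5.png",imaging.snapshot(n)[...,::-1])
E
```

```text
time: 15.05
tool_pos: [0.4264, -0.0014, 0.2127]
ee_rot: [-3.139, 0.001, 1.278]
wrist_force: [0.8, -0.1, -0.5]
width: 0.0338
finger_force: 30.0
time: 15.65
tool_pos: [0.4584, 0.0989, 0.2135]
ee_rot: [-3.14, 0.001, 1.275]
wrist_force: [0.3, 0.1, -0.7]
width: 0.0338
finger_force: 30.0
[0.45841816 0.09894794 0.21354731] [-3.14045053e+00  1.17743326e-03  1.27530930e+00]
```

View pics/w5.png

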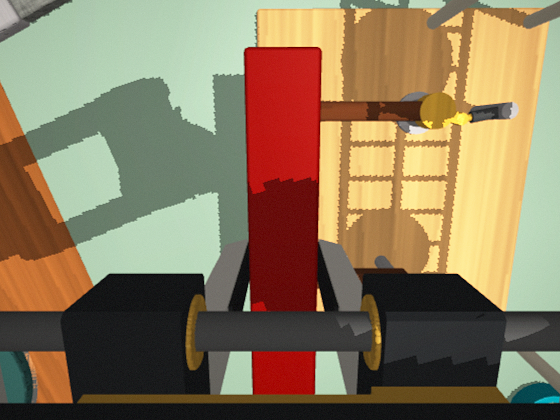

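The slat hangs square to the swung-out arm, which runs level at row 110 with its hinge disc at about (437,110). The board's front-left corner is at (258,10). I check the rack position from these.

Run:
```python
import pickle
from h import *
P["wrist"]=pickle.load(open("w5.pkl","rb"))
print("hinge z.065-.08",back("wrist",np.array([[437,110.]]),.065),back("wrist",np.array([[437,110.]]),.08))
c=back("wrist",np.array([[258,10.],[548,10]]),.012); print("corner FL, rear edge",c, np.degrees(np.arctan2(*(c[1]-c[0])[[1,0]])))
a=back("wrist",np.array([[325,110.],[400,111]]),.065); print("arm axis",a,np.degrees(np.arctan2(*(a[1]-a[0])[[1,0]])))
y=np.radians(-16.8);R=np.array([[np.cos(y),-np.sin(y)],[np.sin(y),np.cos(y)]])
print("origin from hinge",back("wrist",np.array([[437,110.]]),.07)[0,:2]-R@[0,.07],"from corner",c[0,:2]-R@[-.155,.165])
t=np.array([.45842,.09895]); 
s=back("wrist",np.array([[246,48.],[321,48]]),.2135-.0146+.016);print("slat far end",s,"-> centre",s[:,:2].mean(0)-.1*np.array([np.cos(1.2753),np.sin(1.2753)]))
```

```text
hinge z.065-.08 [[0.60533219 0.13752359 0.065     ]] [[0.59926866 0.1386544  0.08      ]]
corner FL, rear edge [[0.48559292 0.26987    0.012     ]
 [0.74280934 0.19158826 0.012     ]] -16.927203885048137
arm axis [[0.51505341 0.16496207 0.065     ]
 [0.57533844 0.14579063 0.065     ]] -17.641355097441327
origin from hinge [0.58307879 0.07088816] from corner [0.5862872  0.06711235]
slat far end [[0.4716935  0.19771639 0.2149    ]
 [0.50237173 0.18838434 0.2149    ]] -> centre [0.45791115 0.09738459]
```

```bash
python3 -m pendant '[[0,0,0,-1.16,-3.83,0,0],[1.5,-0.35,0,0,0,0,0],[1.4,-0.35,0,0,0,0,0],[0,0,-3,0,0,0,0],[0,0,-3,0,0,0,0],[0,0,-2,0,0,0,0],[0,0,0,0,0,0,0]]'
```

```text
time: 16.5
tool_pos: [0.486, 0.092, 0.1307]
ee_rot: [3.079, 0.003, 1.275]
wrist_force: [-0.8, 0.7, -0.5]
width: 0.0337
finger_force: 30.0
```

Run:
```python
from bench import robot, imaging
import cv2
o=robot.get_obs();print(o['tool_pos'],o['ee_rot'],o['wrist_force'])
b=imaging.snapshot("scene")[100:280,200:420]; cv2.imwrite("pics/s6.png",cv2.resize(b,None,fx=3.3,fy=3.3,interpolation=2)[...,::-1])
```

```text
[0.48601964 0.09197345 0.13069025] [3.07887899e+00 3.01152642e-03 1.27514849e+00] [-0.8378155   0.68191482 -0.54828204]
```

View pics/s6.png

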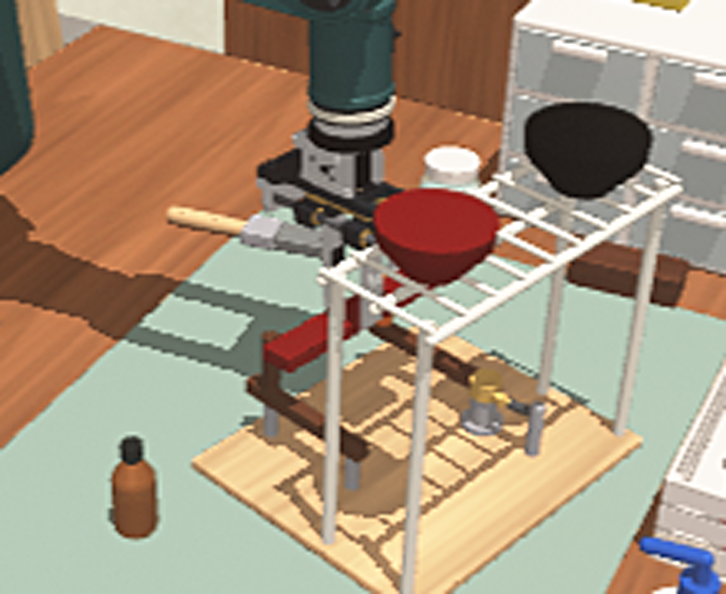

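No contact so far. The slat is just behind the posts and still above them, so I lower it in stages.

```bash
python3 -m pendant '[[0.14,-0.04,-1.5,0,0,0,0],[0,0,-1.3,0,0,0,0],[0,0,0,0,0,0,0]]';python3 -m pendant '[[0,0,-1,0,0,0,0],[0,0,-0.5,0,0,0,0],[0,0,0,0,0,0,0]]'
```

```text
time: 16.85
tool_pos: [0.4886, 0.0923, 0.1055]
ee_rot: [3.074, 0.001, 1.276]
wrist_force: [0.9, -0.7, -2.1]
width: 0.0337
finger_force: 30.0
time: 17.15
tool_pos: [0.4887, 0.0925, 0.0907]
ee_rot: [3.073, 0.001, 1.277]
wrist_force: [-1.0, 0.1, -1.7]
width: 0.0339
finger_force: 30.0
```

```bash
python3 -m pendant '[[0,0,-0.6,0,0,0,0],[0,0,0,0,0,0,0]]';python3 -m pendant '[[0,0,-0.2,0,0,0,0],[0,0,0,0,0,0,0]]';python3 -m pendant '[[0,0,-0.2,0,0,0,0],[0,0,0,0,0,0,0]]'
```

```text
time: 17.35
tool_pos: [0.4888, 0.0926, 0.0849]
ee_rot: [3.073, 0.0, 1.277]
wrist_force: [0.7, 0.2, -1.5]
width: 0.0335
finger_force: 30.0
time: 17.55
tool_pos: [0.4892, 0.0926, 0.0834]
ee_rot: [3.072, 0.0, 1.277]
wrist_force: [0.1, -1.0, -1.8]
width: 0.0333
finger_force: 30.0
time: 17.75
tool_pos: [0.4892, 0.0926, 0.0813]
ee_rot: [3.072, 0.0, 1.277]
wrist_force: [0.1, -0.7, -0.4]
width: 0.0337
finger_force: 30.0
```

```bash
python3 -m pendant '[[0,0,-0.15,0,0,0,0],[0,0,0,0,0,0,0]]';python3 -m pendant '[[0,0,-0.1,0,0,0,0],[0,0,0,0,0,0,0]]'
```

```text
time: 17.95
tool_pos: [0.4895, 0.0926, 0.0806]
ee_rot: [3.071, -0.0, 1.277]
wrist_force: [-1.5, 0.5, 2.5]
width: 0.0338
finger_force: 30.0
time: 18.15
tool_pos: [0.4895, 0.0926, 0.0805]
ee_rot: [3.071, -0.0, 1.277]
wrist_force: [-3.3, -0.5, 6.4]
width: 0.0336
finger_force: 30.0
```

Contact is made at the expected height. I open gently and retreat straight up.

```bash
python3 -m pendant '[[0,0,0,0.6,1.9,0,0],[0,0,0,0,0,0,0.42],[0,0,0,0,0,0,0.5],[0,0,0,0,0,0,0.55],[0,0,0,0,0,0,0.6],[0,0,0,0,0,0,0.6]]';python3 -m pendant '[[0,0,1,0,0,0,0.6],[0,0,2,0,0,0,0.6],[0,0,3,0,0,0,0.6],[0,0,4,0,0,0,0.6],[-2,0.6,3,0,0,0,0.6],[-3,0.8,2,0,0,0,0.6],[-4,1,0,0,0,0,0.6],[-4,1,0,0,0,0,0.6]]'
python3 - <<'E'
from bench import robot, imaging
import cv2,numpy as np
b=imaging.snapshot("scene")[100:280,200:420]; a=imaging.snapshot("top")[110:245,185:325]
cv2.imwrite("pics/s7.png",np.hstack([cv2.resize(b,(430,352),interpolation=2),cv2.resize(a,(365,352),interpolation=2)])[...,::-1])
o=robot.get_obs();print(o['tool_pos'],o['wrist_force'],o['time'])
E
```

```text
time: 18.75
tool_pos: [0.489, 0.0926, 0.0788]
ee_rot: [3.107, -0.0, 1.277]
wrist_force: [-0.6, 0.1, -0.7]
width: 0.0559
finger_force: 0.0
time: 19.55
tool_pos: [0.3586, 0.1269, 0.2309]
ee_rot: [3.104, -0.002, 1.276]
wrist_force: [0.3, 1.0, -0.4]
width: 0.0564
finger_force: 0.0
[0.35633493 0.12747535 0.23071936] [ 0.16329236 -0.62948462 -0.08919127] 19.65
```

View pics/s7.png

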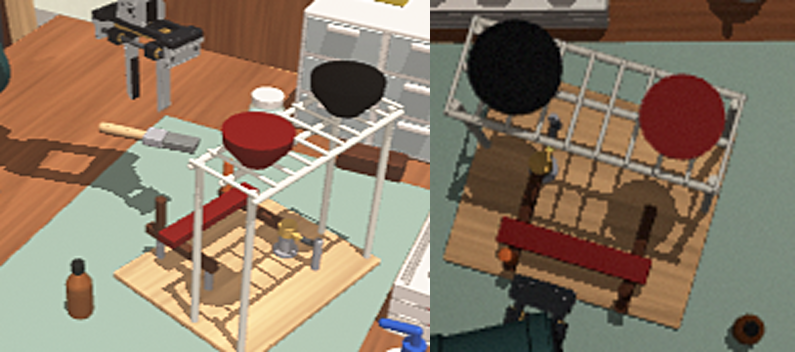

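The slat lies level across both arms, square and centred behind the posts. The arm is fully out and the gripper is clear.

```bash
python3 -m pendant '[[0,0,0,0,0,0,0.6],[0,0,0,0,0,0,0.6],[0,0,0,0,0,0,0.6]]'; python3 -c "
from bench import robot
print(robot.close_job())"
```

```text
time: 19.95
tool_pos: [0.3601, 0.1263, 0.2289]
ee_rot: [3.107, -0.0, 1.276]
wrist_force: [0.8, 0.4, -0.3]
width: 0.0564
finger_force: 0.0
the job is handed in; nothing more can be done
None
```

The swinging arm is fully out at its end stop, the slat lies level and square across both arms behind the posts, and I handed the job in at about 20 s; the hand-in call returned no verdict.

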